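# Fetch a felt wheel from the turning magazine

## Robot

A 6-joint arm with a two-finger parallel gripper is mounted at the origin on a cart in front of the work surface, level with it; the furniture and walls round the work are solid. World frame = base frame: x ahead of the robot, y to its left, z up, the work surface at z = 0. Lengths are in m, angles in rad, forces in N, time in s.
With the tool pointing down it reaches from about 0.375 to 0.9 m from the base axis. Payload 3.1 kg.
Tool frame: the origin (TCP) lies where the fingers leave the gripper's body, on its centre line; the fingertips stand 70 mm ahead of it and the grasp point (between the pads) lies 51 mm ahead of it; z points along the fingers, y is the line along which they close (so a half turn about z gives the same grasp; the last joint's range is limited). The gripper opens to 87 mm and grips with 3 to 60 N. Pads are 19 mm wide; open, the fingers measure 117 mm over their backs; the gripper's body (75 mm by 190 mm) begins 51 mm behind the grasp point.
Start: joints at [-1.5, 0.527, 1.433, -0, 1.181, -0.178], TCP at [0.155, -0.606, 0.292] pointing down, gripper open.
Joint ranges: [-3.08, 3.08], [-0.75, 2.2], [0.22, 2.44], [-1.43, 4.57], [0, 2.65], [-2.85, 2.85]. Speed limits (rad/s): [2.79, 2.79, 3.14, 3.14, 3.14, 3.14].

## Interface

Orientations are given as a unit quaternion [x, y, z, w].
In Python, from rig import robot gives the robot as it stands.
- The arm moves only by the tool send_rows, never from a script. Its argument "deltas" is text: rows parted by semicolons, each of 7 numbers parted by spaces: the shift along the tool's x, y, z in mm, then the turn, a rotation vector about the tool's x, y, z in degrees, then the opening, from 0 (shut) to 1 (fully open). A call has 1 to 10 rows; each row shifts and turns the commanded pose from where the row before left it, along the tool's axes as they then stand; what a row does not reach is not made up. A row lasts 1/8 s, in which the tool goes at most 62.5 mm and 10.7 degrees, less where a joint would pass 70% of its speed; a pose out of reach is approached as far as the arm can. A call is refused whole if a number of a shift passes 62.5 or a number of a turn 10.7, either way. A call with a gripper value outside its range is refused whole. The fingers move at their own pace and stop on an object; "newtons" is the grip in N (left out, the last holds). Time passes only in rows, so rows that do not move let the fingers close. It gives the time, the measured TCP pose, the force, the opening and the grip force at its end, in the units of the state.
- robot.get_obs(): the state, without advancing time (a new reading comes with each control period).
- robot.camera(name): name is "side" or "top"; returns a dict with "image" (420x560x3 uint8, red, green, blue), "depth" (420x560 float32, m along the optical axis (not along the pixel's ray), 0 where there is no reading), "fovy" (degrees; the focal length in pixels is half the picture's height over the tangent of half this angle, whatever the lens; pixels are square), "cx", "cy" (the principal point, pixels), "rvec" (rotation vector, rad) and "tvec" (3), from world to camera coordinates, as OpenCV has them. Camera axes: x right, y down, z forward; pixel columns grow to the right and rows downward; lengths in m; the calibration is good to about 2 mm. A picture is of the moment at which its call begins.
- robot.hand_in(): hands the job in; it is judged then, once.
Trained networks look in the newest picture that a camera, given by its name, has taken for a name from the list of things; names that differ only in an ending like _2 or _b are one class to them, and where a whole thing is asked for, a point or a joint stands for the part that bears it (a point fixed in the world has none). Each returns a list of dicts, best first, with "p" (0 to 1); they miss things now and then, are a little off and sometimes report something else, mostly with a low value. They report only what shows in the picture. A call takes as long as a camera call. They do not tell look-alikes from the thing itself.
- robot.find_in(camera, thing): "box" ([left, top, right, bottom] in pixels, round what is visible of it).
- robot.cut_out(camera, thing): "region" (420x560 bool, what is visible of it) and "box" ([left, top, right, bottom] in pixels, round what is visible of it).
The state is a dict: "time": time; "q": joint angles; "joint_velocities": joint speeds; "joint_torque": joint torques, N m; "position": TCP position; "tool_rot": TCP orientation; "ft_force": force on the tool from outside, world axes, zero at the start; "moment": the same for the moment, N m; "grip_width": finger opening in m; "grip_force": force on a finger pad.
Only numpy, scipy, OpenCV 4.12 (cv2) and the standard library are available. Lean on these libraries where they do the work, as an engineer would, in place of code of your own. Each camera call takes 0.05 s, during which the arm holds its last target. There are 200 camera calls.

## Task

A white felt polishing wheel is stored in the pocket of the leaning disc magazine, hidden under its fixed steel cover. Turn the disc by its knob until the pocket stands right at the top of the disc, in line with the pointer on the rear guard, let it rest there, then take the felt wheel out through the opening and leave it in the white tray. Afterwards turn the disc back until the empty pocket is completely under the cover again, let go, and leave the dark polishing wheel, the plaster cast and the jar beside the work where they are.

Things in the scene. Friction and masses are not known exactly. Their poses are not given: they have to be found in the camera images.
- cover_centre (a point): Fixed point on the axle in the plane of the disc's face, 135 mm above the worktop. x points straight up the slope (the pocket is at the top when it lies on this x axis, in line with the guard's pointer rib), y to the operator's left, z square out of the face (30 degrees from up). Fixed steel cover: radius 62 mm, top at z = 18.5, axle cap to z = 27; open over the uppermost 130 degrees.
- bearing: The tilted fixed part of the magazine, origin and axes as cover_centre. Its flat guard plate, 130 mm wide, stands square to the disc's plane at x = 102 mm and rises to z = 94 mm, so it overhangs the opening: reach in square to the face (tool leaning 30 degrees), not straight down. The magazine is fixed to the worktop.
- disc: The aluminium disc, diameter 170, 12 thick, in front of the bearing; origin at the centre of its face, z square out of the face, x from centre to pocket. It turns both ways without stops, with friction of about 0.08 N m, and stays where it is left. At the start the pocket is 95 to 178 degrees clockwise from the top, as the operator sees it; counter-clockwise the knob passes below, away from the guard.
- disc_pocket (a point): Middle of the pocket's floor on the disc's face, 42 mm from the disc's centre; axes as body disc. The pocket is four pins, 6 mm diameter, 9 mm high, on a 40 mm circle: a pair towards the axle and a pair towards the rim. Along the frame's y, between the pairs, the stored wheel's sides are free for fingers down to the face.
- disc_knob (a point): On the axis of the turning knob, 38 mm above the face, 12 mm below its end; axes as body disc. The knob is a black pin, diameter 12, fixed to the disc, 50 mm tall, 70 mm from the centre, a quarter turn clockwise from the pocket. Gripped lightly it turns between the fingers, so they can follow its circle unturned, also some 10 degrees off square; tips 25 mm above the face pass over the cover.
- felt_centre (a point): Centre (half-way up) of the white felt polishing wheel, a disc of 32 mm diameter and 12 mm thickness, 11 to 19 g. z is its axis. At the start it lies flat in the pocket on the disc's face.
- tray_floor (a point): Centre of the inner floor of the loose white open tray, 2 mm above the worktop. Outside 56 mm (its x) by 80 mm (its y), 34 mm high, walls 2 mm; z up. It stands in front of the magazine.
- dark_wheel: Bystander: a dark flat polishing wheel, 36 mm diameter, 10 mm thick, lying on the worktop to the right; origin at the centre of its underside.
- plaster_cast: Bystander: a white plaster tooth cast, 51 x 66 x 31 mm, to the left of the magazine; origin at the centre of its underside.
- jar: Bystander: a low white jar with a lid, 59 mm diameter, 40 mm high, on the right; origin at the centre of its underside.
- felt_wheel: The same white felt wheel; origin at the centre of its underside.
There are look-alikes about, which are no part of the job. What is shaped like the part that bears tray_floor but brown or yellow is not meant.

How it is judged:
By the outcome, as a careful person would: the job done as asked, in the order asked, and still so for the second after the job is handed in, with the robot touching nothing.
It also fails if it takes over 54 s, if anything falls off the work surface, if the arm or the gripper's body presses on something with over 40 N, if the wrist force passes 120 N, or if a joint passes its speed limit or range.

## Working session

There is one attempt and no reset: what is moved stays moved. The work goes in short steps, Python scripts to look and compute and a tool call to move; the robot and the scene stay as the last step left them, time stands still between calls to the robot, and variables do not carry over. Pictures are saved under pics/ and viewed, at most 10 in all, crops included, and the job is handed in when it is done.

Besides the shell and the picture viewer there is one more tool, called after "Call:" as name(argument=value, ...) on one line, values as JSON. send_rows: Moves the arm, as the interface text tells. Its arguments: {"type":"object","properties":{"deltas":{"type":"string"},"newtons":{"type":"number"}},"required":["deltas"]}

```bash
ls; mkdir -p pics; cat > h.py <<'E'
import numpy as np,cv2
from scipy.spatial.transform import Rotation as R
from rig import robot
def cam(n):
    c=robot.camera(n); h=c["image"].shape[0]
    c["f"]=h/2/np.tan(np.radians(c["fovy"])/2); c["R"]=R.from_rotvec(c["rvec"]).as_matrix(); c["t"]=np.array(c["tvec"]); return c
def cloud(c):
    d=c["depth"]; v,u=np.mgrid[:d.shape[0],:d.shape[1]]
    P=np.stack([(u-c["cx"])/c["f"]*d,(v-c["cy"])/c["f"]*d,d],-1)
    return (P-c["t"])@c["R"]   # world
def proj(c,p):
    q=np.atleast_2d(p)@c["R"].T+c["t"]; return q[:,:2]/q[:,2:]*c["f"]+[c["cx"],c["cy"]]
E
python3 - <<'E'
from h import *
print(robot.get_obs())
ims=[]
for n in("side","top"):
    c=cam(n); ims.append(c["image"]); P=cloud(c)
    print(n,c["fovy"],"campos",-c["R"].T@c["t"],"fwd",c["R"][2])
    for t in("bearing","disc","disc_knob","tray_floor","dark_wheel","plaster_cast","jar","felt_wheel"):
        for r in robot.cut_out(n,t)[:3]:
            p=P[r["region"]&(c["depth"]>0)]
            if len(p): print(t,round(r["p"],2),np.round(r["box"]),np.median(p,0).round(3),p.min(0).round(3),p.max(0).round(3))
    cv2.imwrite(f"pics/{n}0.png",c["image"][:,:,::-1])
E
```

```text
pics
{'time': 0.0, 'q': array([-1.49952193e+00,  5.28482025e-01,  1.43388302e+00, -3.55600303e-05,
        1.18139334e+00, -1.78508595e-01]), 'joint_velocities': array([ 0.00100988, -0.00056422, -0.00110313, -0.00014068, -0.00045157,
       -0.00037319]), 'joint_torque': array([ 5.63784870e-04, -4.40034306e+01, -1.76591760e+01,  6.32326794e-02,
        5.81008801e-02, -1.62421011e-04]), 'position': array([ 0.15447009, -0.60501603,  0.29126786]), 'tool_rot': array([ 9.92209764e-01,  1.24573719e-01,  4.16143321e-05, -1.08219097e-03]), 'ft_force': array([-0.71413044,  0.74010583, -0.57240756]), 'moment': array([ 0.05043887, -0.01156087,  0.05105375]), 'grip_force': 0.0, 'grip_width': 0.08714755951245984}
side 57.37274857570205 campos [ 0.5972545  -1.16499212  0.43257841] fwd [-0.04890378  0.94065677 -0.33581731]
bearing 0.71 [258. 152. 338. 235.] [ 0.635 -0.391  0.186] [ 0.516 -0.453 -0.005] [0.748 1.003 0.27 ]
disc 0.22 [258. 151. 340. 237.] [ 0.634 -0.39   0.185] [ 0.515 -0.453 -0.004] [0.748 0.403 0.27 ]
disc_knob 0.89 [255. 197. 318. 241.] [ 0.583 -0.408  0.14 ] [ 0.466 -0.45  -0.00
[... 1637 characters left out ...]
] [ 0.443 -0.294  0.003] [ 0.403 -0.339 -0.004] [ 0.483 -0.249  0.038]
tray_floor 0.61 [260. 158. 320. 219.] [ 0.596 -0.371  0.148] [ 0.495 -0.447 -0.004] [ 0.672 -0.285  0.267]
dark_wheel 0.53 [328. 228. 342. 239.] [ 0.456 -0.503  0.01 ] [ 0.439 -0.523 -0.003] [ 0.472 -0.485  0.015]
dark_wheel 0.38 [334. 190. 352. 211.] [ 0.563 -0.52   0.039] [ 0.536 -0.551 -0.003] [ 0.59  -0.493  0.046]
plaster_cast 0.72 [210. 155. 228. 179.] [ 0.662 -0.163  0.018] [ 0.632 -0.19  -0.003] [ 0.699 -0.131  0.033]
jar 0.87 [334. 190. 350. 209.] [ 0.565 -0.52   0.04 ] [ 0.538 -0.548  0.01 ] [ 0.592 -0.493  0.046]
jar 0.42 [211. 154. 232. 181.] [ 0.662 -0.163  0.018] [ 0.632 -0.192 -0.001] [ 0.699 -0.133  0.033]
```

```bash
python3 - <<'E'
import cv2,numpy as np
a=cv2.imread("pics/top0.png")[130:270,190:420]; b=cv2.imread("pics/side0.png")[140:370,180:360]
a=cv2.resize(a,None,fx=2.4,fy=2.4,interpolation=2)[:, :]; b=cv2.resize(b,None,fx=2.4,fy=2.4)
o=np.zeros((552,1000,3),np.uint8);o[:a.shape[0],:552]=a;o[:552,560:560+432]=b
cv2.imwrite("pics/c0.png",cv2.resize(o,(800,442)))
E
```

```text
(no output)
```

View pics/c0.png

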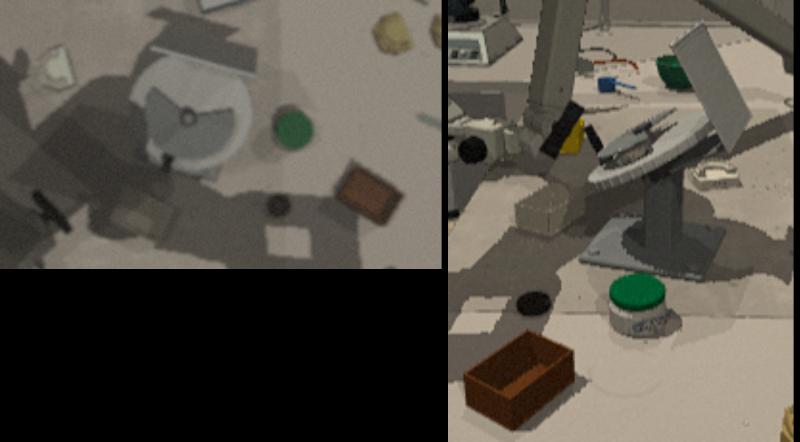

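The side view shows the magazine with the knob tilted towards the robot, and the brown look-alike tray. The pale tray stands in shadow at about (0.443, -0.294). In the top view the axle cap is near (288,191) and the knob near (277,214). Next I fit the frame.

```bash
cat >> h.py <<'E'
from scipy.optimize import least_squares
def frame(yaw,c):  # cover frame: x upslope, z normal
    x=np.array([np.cos(np.pi/6)*np.cos(yaw),np.cos(np.pi/6)*np.sin(yaw),.5])
    z=np.array([-.5*np.cos(yaw),-.5*np.sin(yaw),np.cos(np.pi/6)])
    return np.column_stack([x,np.cross(z,x),z])
E
python3 - <<'E'
from h import *
cl={}
for n in("side","top"):
    c=cam(n);cl[n]=(c,cloud(c))
allP={n:P[(c["depth"]>0)] for n,(c,P) in cl.items()}
c0=np.array([.59,-.37,.135])
near={n:P[(np.linalg.norm(P-c0,axis=1)<.16)&(P[:,2]>.06)] for n,P in allP.items()}
print({n:len(v) for n,v in near.items()})
for n,Q in near.items():
    # scan yaw + guard offset + face offset by inlier counting
    best=[]
    for yaw in np.radians(np.arange(-45,46,1.)):
        F=frame(yaw,0);L=(Q-c0)@F
        hx=np.histogram(L[(L[:,2]>.015),0],np.arange(.05,.16,.003))
        hz=np.histogram(L[:,2],np.arange(-.05,.06,.003))
        best.append((hx[0].max(),hx[1][hx[0].argmax()],hz[0].max(),hz[1][hz[0].argmax()],np.degrees(yaw)))
    print(n,"guard",max(best),"face",max(best,key=lambda b:b[2]))
    np.save(n+"_near.npy",Q)
E
```

```text
{'side': 3391, 'top': 3815}
side guard (np.int64(856), np.float64(0.08900000000000004), np.int64(487), np.float64(0.004000000000000045), np.float64(-16.0)) face (np.int64(856), np.float64(0.08900000000000004), np.int64(487), np.float64(0.004000000000000045), np.float64(-16.0))
top guard (np.int64(586), np.float64(0.08900000000000004), np.int64(981), np.float64(0.007000000000000048), np.float64(-16.0)) face (np.int64(563), np.float64(0.08900000000000004), np.int64(987), np.float64(0.007000000000000048), np.float64(-17.0))
```

```bash
python3 - <<'E'
from h import *
Q={n:np.load(n+"_near.npy") for n in("side","top")}
c0=np.array([.59,-.37,.135])
def fit(Lsel,x0,f): return least_squares(f,x0,loss="soft_l1",f_scale=.002)
yaws=[]
for n in Q:
    F=frame(np.radians(-16),0);L=(Q[n]-c0)@F
    g=Q[n][(abs(L[:,0]-.0905)<.006)&(L[:,2]>.02)]
    s=least_squares(lambda p:(g-c0)@frame(p[0],0)[:,0]-p[1],[-.28,.09],loss="soft_l1",f_scale=.002)
    print(n,"guard yaw",np.degrees(s.x[0]),"x",s.x[1],"width", np.percentile(((g-c0)@F)[:,1],[1,99]),"z",np.percentile(((g-c0)@F)[:,2],[1,99]))
    h,e=np.histogram(L[(L[:,0]<.085),2],np.arange(-.03,.06,.002));print(dict(zip(e.round(3).tolist(),h.tolist())))
    face=L[(abs(L[:,2]-(.005 if n=="side" else .008))<.005)&(L[:,0]<.086)]
    # rim points: outermost in angular bins about mean
    cc=np.zeros(2)
    for _ in range(10):
        d=face[:,:2]-cc;a=np.arctan2(d[:,1],d[:,0]);r=np.hypot(*d.T);pts=[]
        for k in np.arange(-np.pi,np.pi,np.pi/24):
            m=(a>=k)&(a<k+np.pi/24)
            if m.sum()>3:
                pts.append(face[m][np.argsort(r[m])[-3]][:2])
        pts=np.array(pts);s=least_squares(lambda p:np.hypot(*(pts-p[:2]).T)-.084,cc,loss="soft_l1",f_scale=.002);cc=s.x
    print("circ",cc,"rms",np.sqrt(np.mean(s.fun**2)), "z",np.median(face[:,2]))
    print("centre world", c0+F@np.r_[cc,np.median(face[:,2])])
    k=L[(L[:,2]>.028)&(L[:,0]<.08)]; print("high pts");d=k[:,:2]-cc
    r=np.hypot(*d.T);m=(r>.05)&(r<.09);print(m.sum(),np.median(k[m],0), "angle",np.degrees(np.arctan2(d[m,1],d[m,0])).round()[:30])
    m=r<.03;print("cap",m.sum(),np.mean(k[m],0),np.percentile(k[m],90,axis=0) if m.any() else 0)
E
```

```text
side guard yaw -16.089406240804085 x 0.09069536612972297 width [-0.06088024  0.06694652] z [0.02077521 0.102804  ]
{-0.03: 14, -0.028: 15, -0.026: 24, -0.024: 46, -0.022: 218, -0.02: 20, -0.018: 18, -0.016: 3, -0.014: 0, -0.012: 0, -0.01: 0, -0.008: 0, -0.006: 21, -0.004: 67, -0.002: 65, 0.0: 70, 0.002: 68, 0.004: 74, 0.006: 547, 0.008: 28, 0.01: 22, 0.012: 26, 0.014: 23, 0.016: 19, 0.018: 21, 0.02: 3, 0.022: 37, 0.024: 212, 0.026: 13, 0.028: 14, 0.03: 15, 0.032: 14, 0.034: 3, 0.036: 5, 0.038: 3, 0.04: 4, 0.042: 5, 0.044: 5, 0.046: 5, 0.048: 4, 0.05: 5, 0.052: 5, 0.054: 4, 0.056: 2}
circ [-0.01324719  0.00108931] rms 0.008309223444898477 z 0.006745118158459303
centre world [ 0.57603036 -0.36486106  0.13421785]
high pts
64 [-0.0789871   0.01131034  0.04279487] angle [164. 172. 172. 169. 165. 172. 172. 170. 169. 167. 173. 172. 172. 173.
 169. 164. 172. 172. 173. 170. 168. 167. 172. 173. 172. 170. 168. 166.
 172. 172.]
cap 29 [-0.01061831 -0.00087161  0.03088144] [-0.00320096  0.00616168  0.03337595]
top guard yaw -15.960582251906251 x 0.0905881620388264 width [-0.06146493  0.0654912 ] 
[... 247 characters left out ...]
01: 132, 0.012: 15, 0.014: 2, 0.016: 2, 0.018: 1, 0.02: 16, 0.022: 125, 0.024: 339, 0.026: 408, 0.028: 148, 0.03: 30, 0.032: 23, 0.034: 11, 0.036: 1, 0.038: 3, 0.04: 2, 0.042: 1, 0.044: 2, 0.046: 2, 0.048: 2, 0.05: 0, 0.052: 3, 0.054: 3, 0.056: 6}
circ [-0.01256688  0.00172619] rms 0.005092581295202567 z 0.007528268568452196
centre world [ 0.57639585 -0.36430332  0.13523623]
high pts
88 [-0.05874757  0.01197231  0.02958556] angle [  68.   67.   65.   71.   72.   76.   85.   90.   89.   96.  -65.  -70.
  -76.  112.  116.  -81.  -85.  -87.  123.  126.  127.  -95.  -99.  -97.
  133.  134.  137. -101.  -98. -107.]
cap 89 [-0.01355809  0.00221407  0.03130488] [-0.00397759  0.01624829  0.03428271]
```

```bash
cat >> h.py <<'E'
F=frame(np.radians(-16.03),0)
C=np.array([.59,-.37,.135])+F@np.array([-.0118,.0017,.0069])
def rows(pt,Rt,o=None,g=True):
    """tool-frame shift (mm) and rotvec (deg), pt = grasp point world"""
    o=o or robot.get_obs();Rc=R.from_quat(o["tool_rot"]).as_matrix();T=pt-.051*Rt[:,2]
    d=Rc.T@(T-o["position"])*1000; w=np.degrees(R.from_matrix(Rc.T@Rt).as_rotvec())
    print("shift",d.round(1),"rot",w.round(2)," total",np.linalg.norm(d).round(0),np.linalg.norm(w).round(1))
    return d,w
def path(pt,Rt,n):
    """n equal interpolation rows, tool frames slewing"""
    o=robot.get_obs();Rc=R.from_quat(o["tool_rot"]);w=(Rc.inv()*R.from_matrix(Rt)).as_rotvec()
    T=pt-.051*Rt[:,2];D=(T-o["position"])/n*1000
    for i in range(n):
        print(((Rc*R.from_rotvec(w*i/n)).inv().apply(D)).round(1),np.degrees(w/n).round(2))
RT=np.column_stack([F[:,0],-F[:,1],-F[:,2]])
def cov(p): return C+F@(np.array(p)/1000.)
def here():
    o=robot.get_obs();Rc=R.from_quat(o["tool_rot"]).as_matrix()
    print("t",o["time"],"grasp cov",((o["position"]+.051*Rc[:,2]-C)@F*1000).round(1),"f",(F.T@o["ft_force"]).round(1),"w",o["grip_width"],"gf",o["grip_force"],"rot",np.degrees(R.from_matrix(RT.T@Rc).as_rotvec()).round(1),"q",o["q"].round(2)); return o
E
python3 - <<'E'
from h import *
print("C",C)
cs={n:cam(n) for n in("side","top")}
sc=[]
for a in range(150,285,3):
    ar=np.radians(a);s=[]
    for n in cs:
        g=cs[n]["image"].max(2).astype(float)
        p=np.array([cov([70*np.cos(ar),70*np.sin(ar),z]) for z in np.linspace(12,48,10)])
        uv=proj(cs[n],p).round().astype(int); s.append(g[uv[:,1],uv[:,0]].mean())
    sc.append((a,*np.round(s)))
print(*sorted(sc,key=lambda t:t[1])[:6],"|",*sorted(sc,key=lambda t:t[2])[:6])
for n in cs:
    P=cloud(cs[n]);m=(np.linalg.norm(P[...,:2]-[.443,-.294],axis=-1)<.056)&(P[...,2]>.026)&(P[...,2]<.042)&(cs[n]["depth"]>0)
    q=P[m];r=cv2.minAreaRect((q[:,:2]*1000).astype(np.float32));print("tray",n,len(q),r,cv2.boxPoints(r).round(), cs[n]["image"][m].mean(0))
E
```

```text
C [ 0.57733183 -0.36459151  0.13507558]
(174, np.float64(32.0), np.float64(60.0)) (165, np.float64(34.0), np.float64(57.0)) (171, np.float64(36.0), np.float64(35.0)) (168, np.float64(41.0), np.float64(36.0)) (243, np.float64(46.0), np.float64(135.0)) (246, np.float64(47.0), np.float64(135.0)) | (171, np.float64(36.0), np.float64(35.0)) (168, np.float64(41.0), np.float64(36.0)) (165, np.float64(34.0), np.float64(57.0)) (174, np.float64(32.0), np.float64(60.0)) (162, np.float64(119.0), np.float64(82.0)) (177, np.float64(59.0), np.float64(90.0))
tray side 215 ((444.6647644042969, -291.2702331542969), (84.5042495727539, 58.81001663208008), 61.85546875) [[ 399. -315.]
 [ 451. -342.]
 [ 491. -268.]
 [ 439. -240.]] [89.95813953 83.1627907  70.73488372]
tray top 86 ((442.8550109863281, -294.076416015625), (79.88823699951172, 55.64081573486328), 63.17747497558594) [[ 400. -317.]
 [ 450. -342.]
 [ 486. -271.]
 [ 436. -246.]] [72.98837209 69.09302326 61.91860465]
```

```bash
python3 - <<'E'
from h import *
path(cov([-69,12.8,104]),RT,14)
c=cam("top");im=c["image"].astype(float)
P=cloud(c)
for nm,x,y,r in(("tray",.444,-.2925,.02),("plaster",.662,-.163,.02),("brown",.469,-.637,.02),("tabletop sh",.39,-.25,.012),("table sh2",.38,-.33,.012)):
    m=np.linalg.norm(P[...,:2]-[x,y],axis=-1)<r; v=im[m].mean(0);print(nm,v.round(),(v/v[1]).round(2))
o=np.hstack([cv2.resize(c["image"][:,:,::-1][205:275,225:300],(600,560),interpolation=2)]);cv2.imwrite("pics/tray.png",o)
E
```

```text
[ 25.5 -15.    4.1] [-0.57  2.09  2.12]
[ 24.8 -15.9   4.9] [-0.57  2.09  2.12]
[ 24.  -16.9   5.6] [-0.57  2.09  2.12]
[ 23.1 -17.8   6.3] [-0.57  2.09  2.12]
[ 22.2 -18.7   6.9] [-0.57  2.09  2.12]
[ 21.2 -19.6   7.5] [-0.57  2.09  2.12]
[ 20.2 -20.4   8.1] [-0.57  2.09  2.12]
[ 19.1 -21.2   8.6] [-0.57  2.09  2.12]
[ 18.  -22.    9.1] [-0.57  2.09  2.12]
[ 16.9 -22.8   9.5] [-0.57  2.09  2.12]
[ 15.6 -23.4   9.9] [-0.57  2.09  2.12]
[ 14.4 -24.1  10.2] [-0.57  2.09  2.12]
[ 13.1 -24.7  10.4] [-0.57  2.09  2.12]
[ 11.8 -25.3  10.6] [-0.57  2.09  2.12]
tray [84. 79. 70.] [1.06 1.   0.89]
plaster [141. 141. 127.] [1.  1.  0.9]
brown [79. 57. 43.] [1.4  1.   0.77]
tabletop sh [135. 128. 116.] [1.06 1.   0.91]
table sh2 [131. 123. 112.] [1.06 1.   0.91]
```

View pics/tray.png

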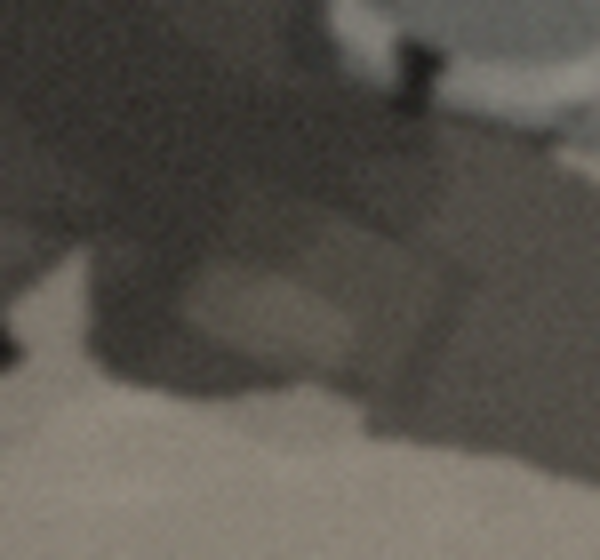

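The tray at about (300,300) in the crop is neutral in colour, white in shadow, so it is the right one. The knob is at about (415,75). Moving to above the knob.

Call:
send_rows(deltas="50.4 -31 9 -1.1 4.2 4.2 0.45; 47.2 -34.7 11.9 -1.1 4.2 4.2 0.45; 43.4 -38.3 14.4 -1.1 4.2 4.2 0.45; 39.4 -41.6 16.7 -1.1 4.2 4.2 0.45; 35 -44.8 18.6 -1.1 4.2 4.2 0.45; 30 -47.5 20.1 -1.2 4.2 4.2 0.45; 25 -50 21 -1.2 4.2 4.2 0.45; 0 0 0 0 0 0 0.45; 0 0 0 0 0 0 0.45", newtons=5)

```text
time: 2.28
position: [0.4424, -0.3089, 0.2304]
tool_rot: [0.957, -0.132, 0.257, 0.036]
ft_force: [0.8, -0.6, 0.6]
grip_width: 0.0391
grip_force: 0.0
```

```bash
python3 - <<'E'
from h import *
here();rows(cov([-69,12.8,44]),RT)
c=cam("side");cv2.imwrite("pics/s1.png",cv2.resize(c["image"][:,:,::-1][130:260,180:360],(720,520),interpolation=2))
E
```

```text
t 2.275 grasp cov [-77.9  16.3 104.1] f [ 1.1 -0.3  0.1] w 0.03913328326853995 gf 0.0 rot [ 0.1  0.1 -0.3] q [-0.96  0.44  2.    0.88  0.42  0.12]
shift [ 8.8  3.5 60.1] rot [-0.06 -0.1   0.27]  total 61.0 0.3
```

View pics/s1.png

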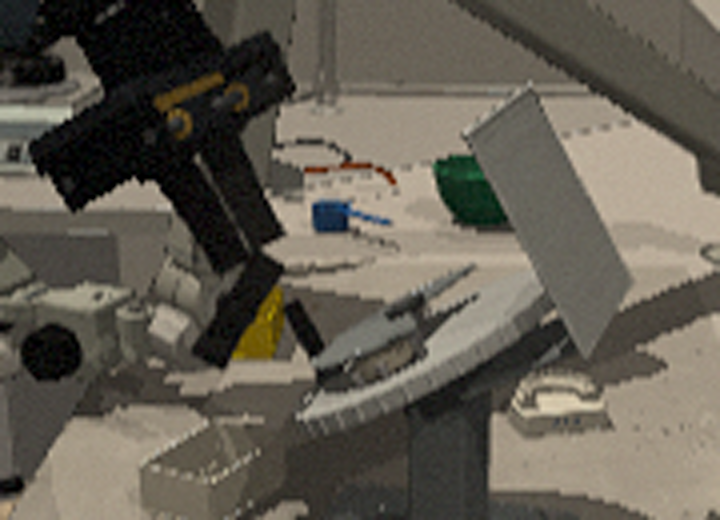

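The gripper hangs over the knob at (305,330), and the felt shows under the cover edge at (385,360). Lining up, descending and gripping.

Call:
send_rows(deltas="9 3.5 5 0 0 0.3 0.45; 0 0 30 0 0 0 0.45; 0 0 25 0 0 0 0.45; 0 0 0 0 0 0 0.45; 0 0 0 0 0 0 0; 0 0 0 0 0 0 0; 0 0 0 0 0 0 0", newtons=5)

```text
time: 3.2
position: [0.4773, -0.3223, 0.1834]
tool_rot: [0.956, -0.136, 0.257, 0.035]
ft_force: [-0.0, 0.9, 0.1]
grip_width: 0.017
grip_force: 0.0
```

```bash
python3 - <<'E'
from h import *
here()
E
```

```text
t 3.2 grasp cov [-69.   13.1  44.8] f [-0.2  0.9  0.2] w 0.016996886688387232 gf 0.0 rot [0.1 0.1 0.1] q [-0.91  0.56  1.95  1.02  0.36  0.01]
```

Call:
send_rows(deltas="0 0 0 0 0 0 0; 0 0 0 0 0 0 0; -1.2 12.2 0 0 0 0 0; 0.9 12.2 0 0 0 0 0; 3 11.8 0 0 0 0 0; 5 11.1 0 0 0 0 0; 6.9 10.1 0 0 0 0 0; 8.5 8.7 0 0 0 0 0; 0 0 0 0 0 0 0", newtons=5)

```text
time: 4.32
position: [0.4789, -0.3932, 0.1943]
tool_rot: [0.956, -0.136, 0.258, 0.036]
ft_force: [1.9, 0.8, 0.3]
grip_width: 0.0117
grip_force: 5.0
```

```bash
python3 - <<'E'
from h import *
here()
E
```

```text
t 4.325 grasp cov [-45.3 -54.7  43.7] f [ 1.6  1.3 -0.5] w 0.011670924080026132 gf 5.001149685122073 rot [-0.   0.2  0.1] q [-1.    0.58  1.83  0.84  0.46  0.15]
```

Call:
send_rows(deltas="9.9 6.6 0 0 0 0 0; 11 4.8 0 0 0 0 0; 11.7 2.8 0 0 0 0 0; 12.7 0.9 0 0 0 0 0; 0 0 0 0 0 0 0; 0 0 0 0 0 0 0", newtons=5)

```text
time: 5.08
position: [0.5117, -0.4162, 0.2161]
tool_rot: [0.956, -0.136, 0.257, 0.035]
ft_force: [2.3, 1.7, -2.4]
grip_width: 0.0118
grip_force: 5.0
```

```bash
python3 - <<'E'
from h import *
here()
ims=[]
for n in("top","side"):
    c=cam(n);im=c["image"][:,:,::-1]
    P=cloud(c);L=(P-C)@F*1000
    # white felt: top face z~12 in cover coords, in region
    m=(np.hypot(L[...,0]-42,L[...,1])<32)&(abs(L[...,2]-12)<4)&(c["depth"]>0)
    q=L[m];print(n,m.sum(),q.mean(0),np.percentile(q,[3,97],axis=0)[:,:2])
    r=robot.cut_out(n,"felt_wheel")
    for k in r[:2]:
        q=L[k["region"]&(c["depth"]>0)];print(k["p"],np.median(q,0),np.percentile(q,[3,97],axis=0))
    u=proj(c,cov([30,0,10]))[0].astype(int);s=im[u[1]-38:u[1]+38,u[0]-50:u[0]+50]
    ims.append(cv2.resize(s,(400,304),interpolation=2))
cv2.imwrite("pics/a2.png",np.hstack(ims))
E
```

```text
t 5.075 grasp cov [ -1.8 -67.6  43.5] f [ 0.3  2.3 -3. ] w 0.011767240103796322 gf 5.001610391191207 rot [0.1 0.  0.2] q [-0.97  0.58  1.71  0.68  0.53  0.34]
top 128 [41.88737693 -0.73031383 11.94549896] [[ 23.08904959 -14.48694511]
 [ 58.90704181  13.02288783]]
0.41 [42.47464175 -1.45842492 11.95709171] [[ 27.94888004 -14.58496395   6.3176245 ]
 [ 55.50467035  12.02280733  15.19496476]]
side 55 [42.92775455 -4.00859286 10.64441352] [[ 25.95670732 -14.88523948]
 [ 57.09810038  11.8055462 ]]
0.72 [-129.48241208 -167.70511254  -72.74606257] [[-143.06589642 -180.01063882  -83.5175416 ]
 [-117.13011696 -147.8630035   -63.21147926]]
0.49 [ 45.14102135 -10.36958283   8.01963007] [[ 32.26604383 -15.31122067   0.99255729]
 [ 55.10209348   9.38927354  12.19230266]]
```

View pics/a2.png

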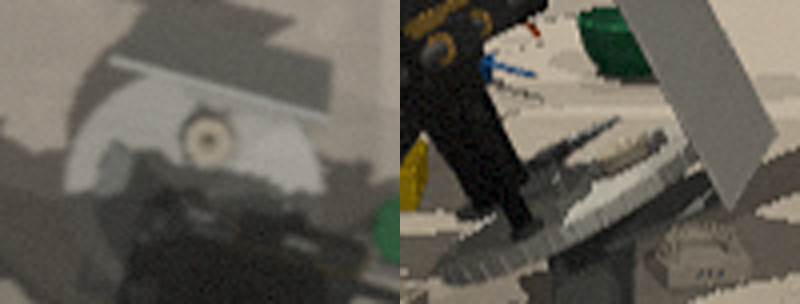

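The felt now lies in the opening, at (208,138) in the left crop. It is about 1.5° short of the top, and the knob reading agrees. I nudge it and check.

Call:
send_rows(deltas="1.8 0 0 0 0 0 0; 0 0 0 0 0 0 0; 0 0 0 0 0 0 0", newtons=5)

```text
time: 5.65
position: [0.5129, -0.4165, 0.2168]
tool_rot: [0.956, -0.135, 0.256, 0.034]
ft_force: [1.2, 2.1, -6.1]
grip_width: 0.0114
grip_force: 5.0
```

```bash
cat >> h.py <<'E'
def felt():
    for n in("top","side"):
        c=cam(n);L=(cloud(c)-C)@F*1000
        m=(np.hypot(L[...,0]-42,L[...,1])<24)&(abs(L[...,2]-12)<4)&(c["depth"]>0)
        q=L[m];print(n,m.sum(),q.mean(0).round(1),"mid",np.percentile(q,[3,97],axis=0)[:,:2].mean(0).round(1))
E
python3 - <<'E'
from h import *
here();felt()
E
```

```text
t 5.65 grasp cov [ -0.4 -67.5  43.6] f [-2.5  2.4 -5.5] w 0.011432020857255745 gf 5.002562751760706 rot [ 0.2 -0.   0.1] q [-0.97  0.58  1.71  0.68  0.54  0.35]
top 127 [42.5 -0.1 12. ] mid [42.4 -0.1]
side 56 [44.4 -3.2 10.6] mid [43.6 -0.7]
```

Call:
send_rows(deltas="0 0 0 0 0 0 0.45; 0 0 0 0 0 0 0.45; 0 0 0 0 0 0 0.5; 0 0 -30 0 0 0 0.6; 0 0 -30 0 0 0 0.6; 21 -34 0 0 0 0 0.6; 21 -34 0 0 0 0 0.6; 0 0 0 0 0 0 0.6; 0 0 0 0 0 0 0.6", newtons=8)

```text
time: 6.88
position: [0.5381, -0.3539, 0.2909]
tool_rot: [0.956, -0.135, 0.257, 0.035]
ft_force: [-0.4, 0.1, -0.5]
grip_width: 0.0521
grip_force: 0.0
```

```bash
python3 - <<'E'
from h import *
here();rows(cov([42.3,-.3,21.5]),RT);felt()
c=cam("side");L=(cloud(c)-C)@F*1000
m=(abs(L[...,1]+70)<12)&(abs(L[...,0])<30)&(L[...,2]>20)&(L[...,2]<52);print("knob",m.sum(),L[m].mean(0) if m.any() else 0)
E
```

```text
t 6.875 grasp cov [ 42.8  -0.5 104.3] f [-0.6 -0.  -0.3] w 0.052128625071931174 gf 0.0 rot [0.1 0.1 0.1] q [-0.86  0.45  1.7   0.51  0.6   0.63]
shift [-0.5 -0.1 82.8] rot [-0.07 -0.09 -0.1 ]  total 83.0 0.2
top 130 [42.  -0.  11.9] mid [41.8 -0.1]
side 56 [44.5 -2.6 10.5] mid [43.3 -0. ]
knob 87 [  4.1609085  -70.55273354  35.06427277]
```

```bash
python3 - <<'E'
from h import *
for n in("side","top"):
    c=cam(n);L=(cloud(c)-C)@F*1000
    m=(abs(L[...,1]+70)<15)&(abs(L[...,0])<25)&(L[...,2]>22)&(L[...,2]<54)&(c["image"].max(2)<60);q=L[m]
    print(n,m.sum(),np.median(q,0).round(1),q.mean(0).round(1),q.min(0).round(),q.max(0).round())
    g=c["image"].max(2).astype(float)
    for a in range(-100,-80,2):
        ar=np.radians(a);uv=proj(c,np.array([cov([70*np.cos(ar),70*np.sin(ar),z]) for z in np.linspace(20,46,10)])).round().astype(int)
        print(a,g[uv[:,1],uv[:,0]].mean().round(),end="; ")
    print()
E
```

```text
side 77 [  4.9 -71.1  36.6] [  4.3 -70.6  36.4] [ -2. -75.  23.] [  9. -63.  50.]
-100 94.0; -98 99.0; -96 92.0; -94 88.0; -92 65.0; -90 17.0; -88 17.0; -86 17.0; -84 18.0; -82 20.0; 
top 1 [  3.4 -71.4  50.6] [  3.4 -71.4  50.6] [  3. -71.  51.] [  3. -71.  51.]
-100 77.0; -98 69.0; -96 60.0; -94 56.0; -92 49.0; -90 45.0; -88 43.0; -86 44.0; -84 45.0; -82 46.0;
```

Felt and knob readings agree on the top within about 2°. Descending on the felt.

Call:
send_rows(deltas="-0.5 0 30 0 0 0 0.6; 0 0 30 0 0 0 0.6; 0 0 15 0 0 0 0.6; 0 0 7 0 0 0 0.6; 0 0 0 0 0 0 0.6; 0 0 0 0 0 0 0.6", newtons=8)

```text
time: 7.88
position: [0.5773, -0.3649, 0.2204]
tool_rot: [0.956, -0.135, 0.258, 0.035]
ft_force: [0.4, 0.7, 1.0]
grip_width: 0.0521
grip_force: 0.0
```

```bash
python3 - <<'E'
from h import *
here()
E
```

```text
t 7.875 grasp cov [42.8 -0.2 22.9] f [0.7 0.8 0.8] w 0.05212294548936208 gf 0.0 rot [0.1 0.1 0.1] q [-0.82  0.59  1.66  0.58  0.49  0.57]
```

Call:
send_rows(deltas="0 0 1.5 0 0 0 0.6; 0 0 0 0 0 0 0.2; 0 0 0 0 0 0 0.2; 0 0 0 0 0 0 0.2; 0 0 0 0 0 0 0.2; 0 0 -8 0 0 0 0.2; 0 0 -22 0 0 0 0.2; 0 0 -30 0 0 0 0.2; 0 0 -40 0 0 0 0.2", newtons=8)

```text
time: 9.0
position: [0.5287, -0.351, 0.3048]
tool_rot: [0.956, -0.136, 0.256, 0.035]
ft_force: [-0.4, -0.4, 0.1]
grip_width: 0.0315
grip_force: 8.0
```

```bash
python3 - <<'E'
from h import *
here();felt()
ims=[]
for n in("top","side"):
    c=cam(n);im=c["image"][:,:,::-1];u=proj(c,cov([40,0,60]))[0].astype(int);ims.append(cv2.resize(im[u[1]-45:u[1]+45,u[0]-60:u[0]+60],(400,300),interpolation=2))
cv2.imwrite("pics/a3.png",np.hstack(ims))
# tray targets: grasp pose
for s in(62.5,242.5-360):
    a=np.radians(s);y=np.array([np.cos(a),np.sin(a),0]);z=np.array([0,0,-1.]);Rt=np.column_stack([np.cross(y,z),y,z])
    print(s);rows(np.array([.444,-.2925,.2]),Rt)
E
```

```text
t 9.0 grasp cov [ 41.   -0.3 121.2] f [-0.2 -0.5  0.3] w 0.031539199735074123 gf 7.999161779880524 rot [ 0.1 -0.1  0.1] q [-0.87  0.42  1.71  0.49  0.63  0.64]
top 14 [39.6  1.9 10.9] mid [42.2  0.5]
side 6 [41.4 -0.3  8.7] mid [41.6  1.4]
62.5
shift [-112.5  -32.9   -2.1] rot [  43.9    -4.49 -163.16]  total 117.0 169.0
-117.5
shift [-112.5  -32.9   -2.1] rot [ -3.07 -30.02  11.1 ]  total 117.0 32.2
```

View pics/a3.png

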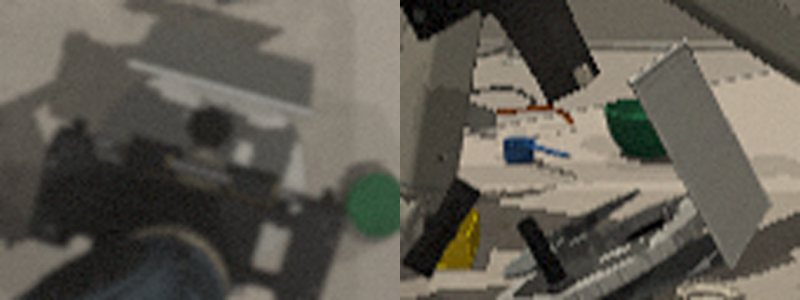

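The felt is held between the fingers, at (582,75) in the right crop, and the pocket is empty. On to the tray.

```bash
cat >> h.py <<'E'
_a=np.radians(-117.5);_y=np.array([np.cos(_a),np.sin(_a),0]);_z=np.array([0,0,-1.])
RTRAY=np.column_stack([np.cross(_y,_z),_y,_z])
E
python3 - <<'E'
from h import *
path(np.array([.444,-.2925,.17]),RTRAY,5)
E
```

```text
[-25.5  -6.6   4.8] [-0.61 -6.    2.22]
[-25.1  -5.7   7.4] [-0.61 -6.    2.22]
[-24.4  -4.8   9.9] [-0.61 -6.    2.22]
[-23.4  -4.   12.4] [-0.61 -6.    2.22]
[-22.1  -3.2  14.7] [-0.61 -6.    2.22]
```

Call:
send_rows(deltas="-25.5 -6.6 4.8 -0.6 -6 2.2 0.2; -25.1 -5.7 7.4 -0.6 -6 2.2 0.2; -24.4 -4.8 9.9 -0.6 -6 2.2 0.2; -23.4 -4 12.4 -0.6 -6 2.2 0.2; -22.1 -3.2 14.7 -0.6 -6 2.2 0.2; 0 0 0 0 0 0 0.2; 0 0 0 0 0 0 0.2", newtons=8)

```text
time: 10.07
position: [0.4451, -0.2926, 0.2199]
tool_rot: [0.972, -0.236, 0.001, -0.001]
ft_force: [-0.6, -0.1, -0.3]
grip_width: 0.0314
grip_force: 8.0
```

```bash
python3 - <<'E'
from h import *
here();rows(np.array([.444,-.2925,.027]),RTRAY)
E
```

```text
t 10.075 grasp cov [-110.3   32.8  102.8] f [-0.6 -0.3  0. ] w 0.03140672543098811 gf 7.999887317419052 rot [ -2.8 -29.9  11.1] q [-0.79  0.51  1.74  0.    0.9   1.25]
shift [ -1.1   0.7 141.9] rot [-0.12 -0.03  0.19]  total 142.0 0.2
```

Call:
send_rows(deltas="-1 0.5 40 0 0 0 0.2; 0 0 50 0 0 0 0.2; 0 0 30 0 0 0 0.2; 0 0 14 0 0 0 0.2; 0 0 7 0 0 0 0.2; 0 0 0 0 0 0 0.2; 0 0 0 0 0 0 0.2", newtons=8)

```text
time: 10.95
position: [0.4439, -0.2924, 0.0803]
tool_rot: [0.972, -0.236, 0.001, -0.0]
ft_force: [0.5, -0.6, 0.1]
grip_width: 0.0314
grip_force: 8.0
```

```bash
python3 - <<'E'
from h import *
here();rows(np.array([.444,-.2925,.027]),RTRAY)
E
```

```text
t 10.95 grasp cov [-181.2   32.6  -17.6] f [ 0.6 -0.4 -0.3] w 0.03141072376183762 gf 7.999914586544037 rot [ -2.9 -29.8  11.1] q [-0.79  0.75  1.81  0.    0.58  1.25]
shift [0.1 0.1 2.3] rot [-0.07 -0.07  0.15]  total 2.0 0.2
```

Call:
send_rows(deltas="0 0 3 0 0 0 0.2; 0 0 0 0 0 0 0.2; 0 0 0 0 0 0 0.43; 0 0 0 0 0 0 0.43; 0 0 -20 0 0 0 0.43; 0 0 -50 0 0 0 0.43; 0 0 -60 0 0 0 0.43; 0 0 -30 0 0 0 0.43")

```text
time: 11.95
position: [0.444, -0.2928, 0.2394]
tool_rot: [0.972, -0.236, 0.002, 0.0]
ft_force: [0.6, -0.5, 0.4]
grip_width: 0.0373
grip_force: 0.0
```

```bash
python3 - <<'E'
from h import *
here()
ims=[]
for n in("top","side"):
    c=cam(n);P=cloud(c);im=c["image"][:,:,::-1]
    m=(np.linalg.norm(P[...,:2]-[.444,-.2925],axis=-1)<.022)&(c["depth"]>0)&(P[...,2]<.05);print(n,"tray pts z",np.percentile(P[m][:,2],[5,50,95]))
    for k in robot.cut_out(n,"felt_wheel")[:3]:
        print(k["p"],np.median(P[k["region"]&(c["depth"]>0)],0))
    L=(P-C)@F*1000
    m=(abs(L[...,1]+70)<15)&(abs(L[...,0])<25)&(L[...,2]>22)&(L[...,2]<54)&(c["image"].max(2)<60);print("knob",m.sum(),np.median(L[m],0) if m.any() else 0)
    u=proj(c,[.46,-.30,.03])[0].astype(int);ims.append(cv2.resize(im[u[1]-45:u[1]+45,u[0]-50:u[0]+70],(400,300),interpolation=2))
cv2.imwrite("pics/a4.png",np.hstack(ims))
path(cov([3,-67.5,108]),RT,6)
E
```

```text
t 11.95 grasp cov [-101.3   32.2  120. ] f [ 0.8 -0.3 -0. ] w 0.03727354391373174 gf 0.0 rot [ -3.  -29.7  11.1] q [-0.79  0.47  1.72  0.    0.94  1.25]Traceback (most recent call last):
  File "<stdin>", line 6, in <module>
    return _quantile_unchecked(
        a, q, axis, out, overwrite_input, method, keepdims, weights)
    return _ureduce(a,
                    func=_quantile_ureduce_func,
    ...<5 lines>...
                    overwrite_input=overwrite_input,
                    method=method)
    r = func(a, **kwargs)
    result = _quantile(arr,
                       quantiles=q,
    ...<2 lines>...
                       out=out,
                       weights=wgt)
    slices_having_nans = np.isnan(arr[-1, ...])
                                  ~~~^^^^^^^^^
IndexError: index -1 is out of bounds for axis 0 with size 0
```

The arm hides the tray from above. I move on towards the knob and look from there.

```bash
python3 - <<'E'
from h import *
path(cov([2,-68,108]),RT,6)
E
```

```text
[14.5 14.  -5.1] [ 0.51  4.9  -1.84]
[14.5 14.5 -4. ] [ 0.51  4.9  -1.84]
[14.3 14.9 -2.9] [ 0.51  4.9  -1.84]
[14.  15.3 -1.8] [ 0.51  4.9  -1.84]
[13.6 15.8 -0.8] [ 0.51  4.9  -1.84]
[13.2 16.2  0.2] [ 0.51  4.9  -1.84]
```

Call:
send_rows(deltas="14.5 14 -5.1 0.5 4.9 -1.8 0.43; 14.5 14.5 -4 0.5 4.9 -1.8 0.43; 14.3 14.9 -2.9 0.5 4.9 -1.9 0.43; 14 15.3 -1.8 0.5 4.9 -1.8 0.43; 13.6 15.8 -0.8 0.5 4.9 -1.9 0.43; 13.2 16.2 0.2 0.6 4.9 -1.8 0.43; 0 0 0 0 0 0 0.45")

```text
time: 12.88
position: [0.4812, -0.4082, 0.2661]
tool_rot: [0.958, -0.137, 0.252, 0.033]
ft_force: [-0.5, 0.4, -0.0]
grip_width: 0.0381
grip_force: 0.0
```

```bash
python3 - <<'E'
from h import *
here();rows(cov([2,-67.5,44]),RT)
ims=[]
for n in("top","side"):
    c=cam(n);P=cloud(c);im=c["image"][:,:,::-1]
    m=(np.linalg.norm(P[...,:2]-[.444,-.2925],axis=-1)<.022)&(c["depth"]>0)&(P[...,2]<.05)
    if m.any(): print(n,"tray pts z",np.percentile(P[m][:,2],[5,50,95]))
    for k in robot.cut_out(n,"felt_wheel")[:3]:
        print(k["p"],np.median(P[k["region"]&(c["depth"]>0)],0))
    L=(P-C)@F*1000
    m=(abs(L[...,1]+70)<15)&(abs(L[...,0])<25)&(L[...,2]>22)&(L[...,2]<52)&(c["image"].max(2)<60);print("knob",m.sum(),np.median(L[m],0) if m.any() else 0)
    u=proj(c,[.46,-.30,.03])[0].astype(int);ims.append(cv2.resize(im[u[1]-55:u[1]+35,u[0]-40:u[0]+80],(400,300),interpolation=2))
cv2.imwrite("pics/a4.png",np.hstack(ims))
E
```

```text
t 12.875 grasp cov [ -4.6 -68.2 102.6] f [-0.5  0.2  0.2] w 0.038123146370819684 gf 0.0 rot [ 0.2 -0.6  0.3] q [-1.01  0.48  1.73  0.6   0.62  0.41]
shift [ 6.7 -0.7 58.5] rot [-0.21  0.6  -0.32]  total 59.0 0.7
top tray pts z [-0.00087395  0.00919383  0.01656505]
0.6 [ 0.44016502 -0.29251674  0.0133227 ]
knob 28 [  3.59641377 -69.6239353   42.33397357]
side tray pts z [0.01113361 0.0133313  0.01447917]
knob 79 [  2.40548217 -71.12447061  36.34356445]
```

View pics/a4.png

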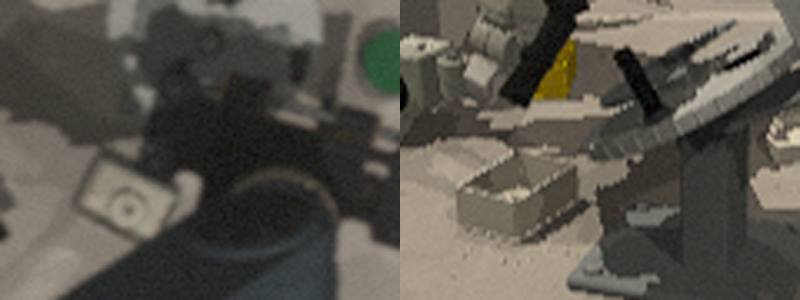

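The felt lies in the white tray, at (128,208) in the left crop, with its top at 13 mm as it should be. Now gripping the knob again.

Call:
send_rows(deltas="6 -0.3 10 -0.2 0.6 -0.3 0.45; 0 0 25 0 0 0 0.45; 0 0 23 0 0 0 0.45; 0 0 0 0 0 0 0.3; 0 0 0 0 0 0 0; 0 0 0 0 0 0 0; 0 0 0 0 0 0 0; 0 0 0 0 0 0 0", newtons=5)

```text
time: 14.08
position: [0.515, -0.4169, 0.2204]
tool_rot: [0.956, -0.133, 0.257, 0.037]
ft_force: [-1.2, -1.4, 2.0]
grip_width: 0.012
grip_force: 5.0
```

```bash
python3 - <<'E'
from h import *
here()
E
```

```text
t 14.075 grasp cov [  3.4 -67.5  45.6] f [ 0.3 -1.7  2.1] w 0.01195007060258897 gf 5.000091155525297 rot [-0.   0.2 -0.2] q [-0.96  0.58  1.7   0.67  0.54  0.36]
```

Call:
send_rows(deltas="-8 0 0 0 0 0 0; -7.5 0.2 0 0 0 0 0; -11.7 -3.1 0 0 0 0 0; -11 -5.1 0 0 0 0 0; -9.9 -7 0 0 0 0 0; -8.5 -8.5 0 0 0 0 0; -7 -9.9 0 0 0 0 0; 0 0 0 0 0 0 0", newtons=5)

```text
time: 15.08
position: [0.4704, -0.3676, 0.1869]
tool_rot: [0.957, -0.133, 0.256, 0.035]
ft_force: [-1.8, 1.8, 2.1]
grip_width: 0.0118
grip_force: 5.0
```

```bash
python3 - <<'E'
from h import *
here()
E
```

```text
t 15.075 grasp cov [-62.4 -32.3  44.8] f [-0.9  1.3  2.9] w 0.011793495445436576 gf 5.003658140776679 rot [ 0.2 -0.1 -0.1] q [-0.98  0.58  1.89  0.92  0.42  0.06]
```

Call:
send_rows(deltas="-3.6 -9.5 0 0 0 0 0; -2.8 -10.7 0 0 0 0 0; -1.1 -12.1 0 0 0 0 0; 1.1 -12.1 0 0 0 0 0; 3.1 -11.7 0 0 0 0 0; 5.1 -11 0 0 0 0 0; 7 -9.9 0 0 0 0 0; 0 0 0 0 0 0 0; 0 0 0 0 0 0 0", newtons=5)

```text
time: 16.2
position: [0.5002, -0.2963, 0.192]
tool_rot: [0.957, -0.133, 0.257, 0.035]
ft_force: [1.3, 1.6, -1.1]
grip_width: 0.0121
grip_force: 5.0
```

```bash
python3 - <<'E'
from h import *
here()
E
```

```text
t 16.2 grasp cov [-52.   44.5  44.8] f [ 0.2  1.9 -1.4] w 0.0121006263918374 gf 4.9995628878241405 rot [ 0.2  0.1 -0.2] q [-0.84  0.55  1.94  0.95  0.34  0.15]
```

Knob at 139.5°, so the pocket is about 130° clockwise. Letting go and backing away.

Call:
send_rows(deltas="0 0 0 0 0 0 0.4; 0 0 0 0 0 0 0.4; 0 0 0 0 0 0 0.45; 0 0 -30 0 0 0 0.45; 0 0 -45 0 0 0 0.45; 0 0 -50 0 0 0 0.45; -40 30 -10 0 0 0 0.45; -40 40 0 0 0 0 0.45; -20 45 0 0 0 0 0.45; 0 0 0 0 0 0 0.45")

```text
time: 17.45
position: [0.3178, -0.3694, 0.2585]
tool_rot: [0.956, -0.136, 0.257, 0.038]
ft_force: [0.3, -1.2, 0.1]
grip_width: 0.0394
grip_force: 0.0
```

```bash
python3 - <<'E'
from h import *
here()
ims=[]
for n in("top","side"):
    c=cam(n);P=cloud(c);im=c["image"][:,:,::-1]
    for t in("felt_wheel","tray_floor","dark_wheel","plaster_cast","jar"):
        for k in robot.cut_out(n,t)[:2]: print(n,t,round(k["p"],2),np.median(P[k["region"]&(c["depth"]>0)],0).round(3))
    g=c["image"].max(2).astype(float);s=[]
    for a in range(120,160,3):
        ar=np.radians(a);uv=proj(c,np.array([cov([70*np.cos(ar),70*np.sin(ar),z]) for z in np.linspace(20,46,10)])).round().astype(int)
        s.append((g[uv[:,1],uv[:,0]].mean().round(),a))
    print(sorted(s)[:4])
    u=proj(c,[.52,-.34,.08])[0].astype(int);ims.append(cv2.resize(im[u[1]-52:u[1]+53,u[0]-70:u[0]+70],(400,300),interpolation=2))
cv2.imwrite("pics/a5.png",np.hstack(ims))
E
```

```text
t 17.45 grasp cov [-153.1  -76.5  179.9] f [ 0.6 -1.1 -0.2] w 0.03935863511091711 gf 0.0 rot [-0.2  0.1  0.2] q [-1.31  0.34  2.06  0.83  0.62 -0.12]
top tray_floor 0.83 [ 0.469 -0.639  0.002]
top tray_floor 0.78 [0.412 0.006 0.003]
top plaster_cast 0.92 [ 0.657 -0.164  0.017]
top jar 0.87 [ 0.563 -0.52   0.04 ]
[(np.float64(38.0), 141), (np.float64(44.0), 144), (np.float64(47.0), 138), (np.float64(64.0), 135)]
side felt_wheel 0.42 [ 0.458 -0.506  0.008]
side tray_floor 0.94 [ 0.444 -0.304  0.019]
side tray_floor 0.82 [ 0.469 -0.631  0.016]
side dark_wheel 0.55 [ 0.458 -0.503  0.008]
side dark_wheel 0.23 [ 0.569 -0.538  0.033]
side plaster_cast 0.59 [ 0.664 -0.173  0.015]
side jar 0.63 [ 0.569 -0.538  0.033]
[(np.float64(20.0), 141), (np.float64(20.0), 144), (np.float64(45.0), 138), (np.float64(54.0), 147)]
```

View pics/a5.png

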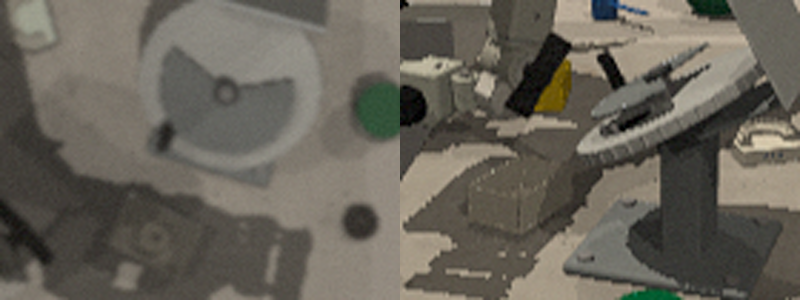

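The felt lies in the tray at (152,238), the pocket is under the cover and the knob is free. I check the colour of the third tray before handing in.

```bash
python3 - <<'E'
from h import *
c=cam("top");
for k in robot.cut_out("top","tray_floor"): print(k["p"],k["box"],c["image"][k["region"]].mean(0).round())
P=cloud(c);m=np.linalg.norm(P[...,:2]-[.412,.006],axis=-1)<.025;print(c["image"][m].mean(0))
E
```

```text
0.87 [247.8, 225.6, 280.4, 258.3] [77. 73. 65.]
0.79 [149.9, 242.6, 176.8, 260.4] [84. 71. 34.]
0.71 [366.0, 214.4, 400.6, 248.3] [78. 61. 51.]
[88.02325581 73.99224806 35.91472868]
```

The third tray is yellow, so the one I used is the white one.

```bash
python3 -c "
from rig import robot
print(robot.hand_in())"
```

```text
the job is handed in; nothing more can be done
None
```

The job is handed in (no result came back): the felt wheel is in the white tray, the disc is turned back with the empty pocket about 130° clockwise under the cover, and the gripper is clear; the plaster cast, jar and dark wheel measured where they began, to within about 5 mm.

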